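# Stow the objectives and draw the projector tube out of its case

## Task

Change the projection microscope over: first stand each of the two loose objectives in the empty bore of the accessory case that fits its barrel, fully home and let go. Then tilt the long black tube out from under the half deck, far end up, through the case's short opening, and finish still holding it in the gripper, at rest, both its ends well above the case and the objectives standing in it. Leave the other things on the bench where they are.

Things in the scene. Friction and masses are not known exactly. Their poses are not given: they have to be found in the camera images.
- case: Pale wooden case, fixed to the bench, 226 mm long (x), 190 wide. Origin on the bench below the middle of its tube well; x runs along it, away from the robot (yaw within 0.3 rad), y to its left, z up. Tube well inside: x -107 to 107 mm, y -60 to 60, floor z = 6; near and right walls 6 thick, up to z = 64. Left of the well (y 60 to 124) a solid strip, top z = 64, with two bores.
- deck_edge (a point): Middle of the far edge of the fixed half deck, top face: case x = -38, z = 64 mm. The deck is 6 mm thick (z 58 to 64) and covers the well from here back to the near wall. The opening from here to the far wall is 145 mm, shorter than the tube.
- far_wall (a point): Middle of the top of the well's far wall: case x = 110, z = 54 mm. The wall is 6 mm thick and lower than the others.
- near_saddle (a point): Tube support on the well floor, case x = -45, top z = 14 mm; 12 mm long in x, side lips at |y| 13 to 19 mm up to z = 22 mm.
- far_saddle (a point): The other, equal tube support, at case x = 80 mm. Between the two the fingers find clear floor beside the tube.
- wide_bore (a point): Centre of the mouth of the empty wide bore (case x = -84, y = 92, z = 64 mm), 32.5 mm diameter, 22 mm deep.
- narrow_bore (a point): Centre of the mouth of the empty narrow bore (case x = -38, y = 92, z = 64 mm), 22.5 mm diameter, 22 mm deep.
- opening (a point): Middle of the opening over the tube well, at case x = 34.5 mm, z = 64 mm; axes as the case.
- tube: Loose black plastic tube, round, 200 mm long, 24 mm diameter, about 0.16 kg, steel bands near its ends. Origin on its axis at mid length (centre of mass), x along it to its far end (as the case's x at the start). At the start it lies level on the saddles, axis 26 mm above the bench, its near 60 mm under the deck. Best gripped across, 30 to 55 mm ahead of the origin.
- tube_far (a point): Centre of the tube's far end (100 mm along its +x).
- tube_near (a point): Centre of the tube's near end (100 mm along its -x), under the deck at the start.
- wide_objective: Loose steel microscope objective standing on its barrel on the bench, left or right of the case: barrel 30 mm diameter, 20 mm high, above it a collar 38 mm diameter with a black band, 58 mm high in all, about 0.09 kg. Origin at the centre of its underside, z up. Fits the wide bore; home when the collar rests on the strip (its underside 44 mm above the bench, its top 102 mm).
- slim_objective: Loose steel microscope objective standing on its barrel on the bench, on the other side of the case: barrel 20 mm diameter, 20 mm high, collar 28 mm diameter with a black band, 62 mm high in all, about 0.09 kg. Origin at the centre of its underside, z up. Fits the narrow bore; home when the collar rests on the strip (its underside 44 mm above the bench, its top 106 mm).
- dish: Bystander: empty open glass dish, 90 mm diameter, 16 mm high. Origin at the centre of its underside.
- slide_box: Bystander: dark wooden slide box, 120 x 85 x 34 mm. Origin at the centre of its underside.
- eyepiece: Bystander: short black eyepiece, 42 mm diameter, 30 mm high. Origin at the centre of its underside.
- magnifier: Bystander: hand magnifier lying flat, ring 79 mm diameter, handle to its -x, 14 mm thick. Origin below the ring's centre.
- brush: Bystander: brush, 180 mm long, lying flat.
- jar: Bystander: jar, 60 mm diameter, 75 mm high, standing beyond the case. Origin at the centre of its underside.
Mind the look-alikes: they are no part of the job. What is meant by the tube is not green, and is the smaller of those in its own colour.

How it is judged (in metres and radians):
On the way, in this order (a step that is already met when the one before it is completed fails the run):
1. both objectives stand home in their own bores, released, while the tube is still in the well (horizontal distance between wide_objective and wide_bore below 0.004 m and z of each of wide_objective, slim_objective in the frame of case below 0.0475 m and angle between each of wide_objective, slim_objective's own z axis and vertical below 0.08 rad and linear speed of each of wide_objective, slim_objective below 0.03 m/s and horizontal distance between slim_objective and narrow_bore below 0.004 m and contact force between the fingers and wide_objective below 0.05 N and contact force between the fingers and slim_objective below 0.05 N and height (world z) of each of tube_near, tube_far below 0.05 m), for 0.2 s.
2. the tube is out of the case, both ends held higher than everything in it (height (world z) of each of tube_far, tube_near above 0.115 m and contact force between the fingers and tube above 2 N and contact force between tube and case below 0.05 N), for 0.2 s.
At the end, for the whole second after the job is handed in: Both objectives stand in their own bores (within 4 mm of the bore's axis, underside within 3.5 mm of home, tilted under 0.08 rad, not touched by the fingers); the tube is held by the fingers (over 2 N), still, not touching the case, the centres of both its ends more than 115 mm above the bench (all of step 2 and horizontal distance between wide_objective and wide_bore below 0.004 m and z of each of wide_objective, slim_objective in the frame of case below 0.0475 m and angle between each of wide_objective, slim_objective's own z axis and vertical below 0.08 rad and linear speed of each of wide_objective, slim_objective, tube below 0.03 m/s and horizontal distance between slim_objective and narrow_bore below 0.004 m and contact force between the fingers and wide_objective below 0.05 N and contact force between the fingers and slim_objective below 0.05 N and angular speed of tube below 0.2 rad/s); the arm keeps its last pose, push and grip.
It fails at once if a bystander is pushed more than 20 mm from its place (distance of any of dish, slide_box, eyepiece, magnifier, brush, jar from where it was at the start of the episode above 0.02 m).
It also fails if it takes over 66 s, if anything falls off the work surface, if the arm or the gripper's body presses on something with over 40 N, if the wrist force passes 120 N, or if a joint passes its speed limit or range.

## Robot

A 6-joint arm with a two-finger parallel gripper is mounted at the origin on the work surface. World frame = base frame: x ahead of the robot, y to its left, z up, the work surface at z = 0. Lengths are in mm, angles in rad, forces in N, time in s.
With the tool pointing down it reaches from about 350 to 975 mm from the base axis. Payload 7.1 kg.
Tool frame: the origin (TCP) lies on the front face of the gripper's body, between the roots of the fingers; the fingertips stand 80 mm ahead of it and the grasp point (between the pads) lies 61 mm ahead of it (env.tips_ahead is the distance from the TCP to the fingertips, in mm); z points along the fingers, y is the line along which they close (so a half turn about z gives the same grasp; the last joint's range is limited). The gripper opens to 88 mm and grips with 3 to 60 N. Pads are 20 mm wide; open, the fingers measure 115 mm over their backs; the gripper's body (75 mm by 178 mm) begins 61 mm behind the grasp point.
Start: joints at [-1.336, 0.423, 1.63, -0, 1.089, -0.019], TCP at [156.947, -604.957, 302.675] pointing down, gripper open.
Joint ranges: [-3, 3], [-0.9, 2.11], [0.09, 2.58], [-1.31, 4.45], [0.11, 2.69], [-2.54, 2.54]. Speed limits (rad/s): [2.39, 2.39, 3.01, 3.14, 3.14, 3.14].

## Interface

Orientations are given as a unit quaternion [x, y, z, w].
In Python, from station import env, set_gripper, viewer, workorder gives the robot as it stands. Calls block until the motion is done:
- env.reach(position, orientation): joint-space move of the TCP to a pose.
- env.move_l(position, rot=None, rate=150, f_stop=None): straight line of the TCP; rot=None keeps the orientation; rate is the mean speed in mm/s. With f_stop (N) it stops when the force on the tool has changed by that much, and returns True; else False.
- env.move_joints(angles): joint-space move.
- set_gripper(opening): finger opening in mm; the grip force is fixed at half the most; returns when the fingers have stopped.
- env.hold(seconds).
- env.ik(position, orientation): joint angles nearest the present ones, or None.
- env.read_state(): the state.
- viewer.camera(name): name is "scene" or "top"; returns the picture (480x640x3 uint8, blue, green, red); there is no depth.
- viewer.camera_params(name): a dict with "fx", "fy", "cx", "cy" (pixels), "pose" (4x4, takes a point from camera to world coordinates). Camera axes: x right, y up, looking along -z (the intrinsics and any distortion apply to the point x, -y, -z); pixel columns grow to the right and rows downward; lengths in mm; the calibration is good to about 2 mm. A picture is of the moment at which its call begins. camera_params takes no time and is no camera call.
A pose or a line that the arm cannot do raises env.IKError and nothing moves.
- workorder.sign_off(): hands the job in; it is judged then, once.
The state is a dict: "time_s": time; "qpos": joint angles; "dq": joint speeds; "tau": joint torques, N m; "tool_pos": TCP position; "orientation": TCP orientation; "force": force on the tool from outside, world axes, zero at the start; "wrist_torque": the same for the moment, N m; "width": finger opening in mm; "grip_force": force on a finger pad.
Only numpy, scipy, OpenCV 4.12 (cv2) and the standard library are available. Lean on these libraries where they do the work, as an engineer would, in place of code of your own. Each camera call takes 0.05 s, during which the arm holds its last target. There are 200 camera calls.

## Working session

There is one attempt and no reset: what is moved stays moved. The work goes in short steps, each a Python script; the robot and the scene stay as the last script left them, time stands still between calls to the robot, and variables do not carry over. Pictures are saved under pics/ and viewed, at most 10 in all, crops included, and the job is handed in when it is done.

```bash
mkdir -p pics; ls
python3 - <<'E'
from station import env, set_gripper, viewer, workorder
import cv2
for n in ("scene","top"):
    cv2.imwrite(f"pics/{n}0.png",viewer.camera(n)); print(n,viewer.camera_params(n))
s=env.read_state(); print(s["time_s"],s["width"],s["orientation"],s["tool_pos"])
E
```

```text
pics
scene {'fx': 609.427930156219, 'fy': 609.427930156219, 'cx': 325.11262985187597, 'cy': 240.27221801783386, 'pose': array([[ 7.67037567e-01, -4.41730492e-01,  4.65325202e-01,
         1.23544384e+03],
       [ 6.41590461e-01,  5.32466059e-01, -5.52124602e-01,
        -8.61147764e+02],
       [-3.87960453e-03,  7.22048522e-01,  6.91831540e-01,
         1.11718848e+03],
       [ 0.00000000e+00,  0.00000000e+00,  0.00000000e+00,
         1.00000000e+00]])}
top {'fx': 544.1677515178174, 'fy': 544.1677515178174, 'cx': 322.6635683414275, 'cy': 238.8103452964235, 'pose': array([[ 1.94175358e-02,  9.82096745e-01, -1.87373803e-01,
         2.66524682e+02],
       [-9.99667744e-01,  1.58932423e-02, -2.02930328e-02,
        -4.58467008e+01],
       [-1.69517443e-02,  1.87705588e-01,  9.82079045e-01,
         1.56059031e+03],
       [ 0.00000000e+00,  0.00000000e+00,  0.00000000e+00,
         1.00000000e+00]])}
0.1 87.85367805246936 [ 9.91957246e-01  1.26571554e-01 -8.04330018e-05 -6.76406693e-04] [ 156.85517391 -604.60564392  301.9957175 ]
```

View pics/top0.png

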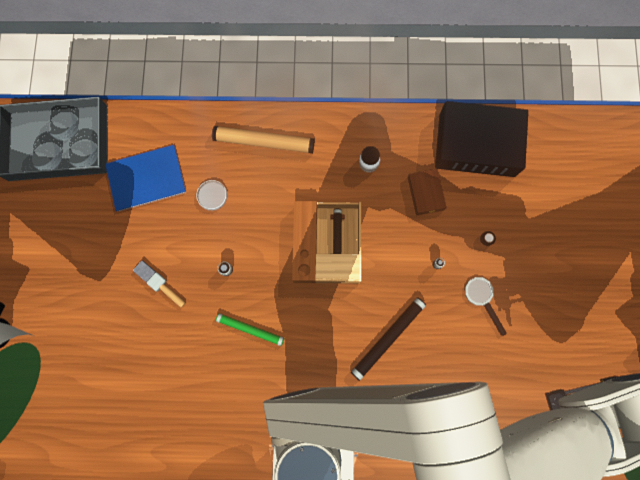

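View pics/scene0.png

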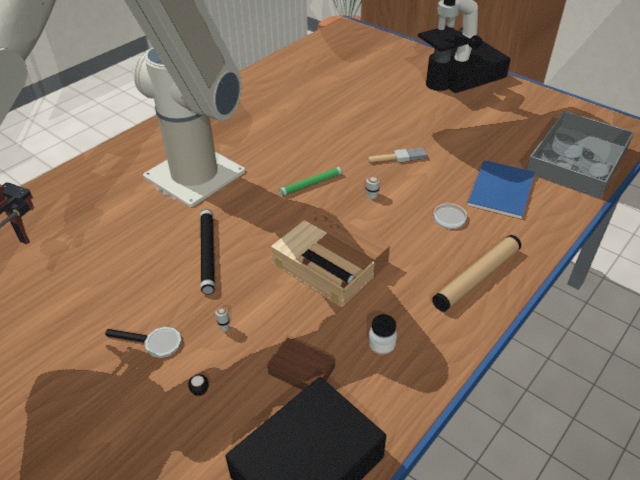

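Candidates: the tube could be the black one in the well at top (337,230), the bigger black one on the bench (388,338), the green one (250,328) or the wood roll (263,140). I choose the small black one in the well. The objectives are at (225,268) and (439,263). The eyepiece (488,238) and jar (370,158) are not objectives.

```bash
cat > h.py <<'E'
import numpy as np, cv2
from station import env, set_gripper, viewer, workorder
P={n:viewer.camera_params(n) for n in("scene","top")}
def ray(n,u,v):
    p=P[n]; d=np.array([(u-p["cx"])/p["fx"],-(v-p["cy"])/p["fy"],-1.])
    return p["pose"][:3,3],p["pose"][:3,:3]@d
def onz(n,u,v,z):
    o,d=ray(n,u,v); return o+d*(z-o[2])/d[2]
def proj(n,X):
    p=P[n]; c=p["pose"][:3,:3].T@(np.asarray(X,float)-p["pose"][:3,3])
    return np.array([p["cx"]-p["fx"]*c[0]/c[2],p["cy"]+p["fy"]*c[1]/c[2]])
def tri(a,b):
    (o1,d1),(o2,d2)=ray("scene",*a),ray("top",*b)
    d1=d1/np.linalg.norm(d1);d2=d2/np.linalg.norm(d2)
    t=np.linalg.lstsq(np.c_[d1,-d2],o2-o1,rcond=None)[0]
    A,B=o1+t[0]*d1,o2+t[1]*d2
    return (A+B)/2,np.linalg.norm(A-B)
E
python3 - <<'E'
import cv2,numpy as np
t=cv2.imread("pics/top0.png");s=cv2.imread("pics/scene0.png")
r=lambda im,x,y,w,h,k:cv2.resize(im[y:y+h,x:x+w],None,fx=k,fy=k,interpolation=cv2.INTER_CUBIC)
a=np.zeros((600,800,3),np.uint8)
a[:400,:320]=r(t,285,195,80,100,4)       # case top
a[:400,320:800]=r(s,265,215,120,100,4)
for i,(im,x,y) in enumerate([(t,205,250),(t,420,247),(s,352,170),(s,202,300)]):
    a[400:600,i*200:i*200+200]=r(im,x,y,40,40,5)
cv2.imwrite("pics/crop0.png",a)
E
```

```text
(no output)
```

View pics/crop0.png

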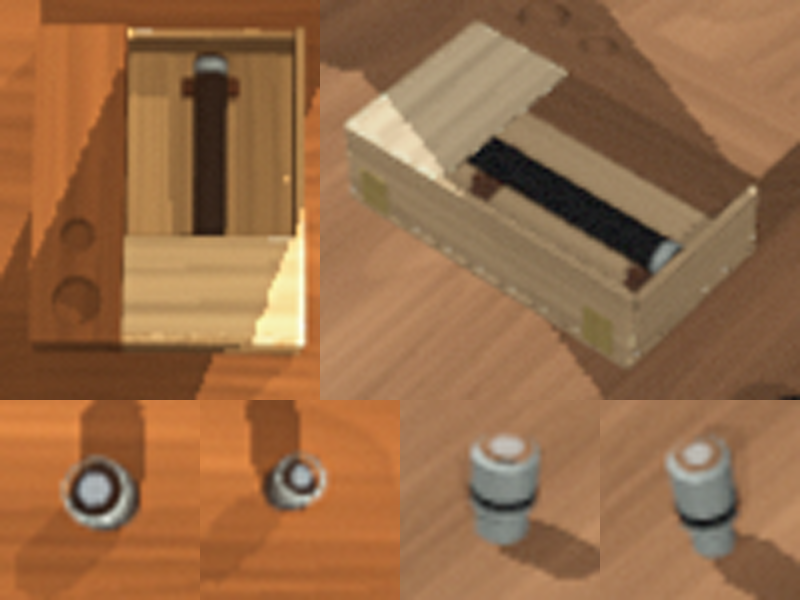

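The crops show the following:
- Black tube in the well, about 24 mm wide, with its far end cap at top ≈(337,211).
- Wide bore at top ≈(304,270) and narrow bore at ≈(304.5,253.5), both in the dark strip.
- The wide-collared objective is on the left, its top face at top (224,268) and scene (373,179). The slim one is on the right, at top (440,262) and scene (221.5,311).

Next I measure the case from its sub-pixel edge lines and triangulate the objectives.

```bash
cat > meas.py <<'E'
from h import *
t=cv2.imread("pics/top0.png").astype(float);s=cv2.imread("pics/scene0.png")
g=cv2.GaussianBlur(t,(0,0),0.7)
def edge(fixed,lo,hi,horiz,ch=None):
    """subpixel strongest edge per column (horiz) / row, fitted to line"""
    pts=[]
    for f in fixed:
        p=(g[lo:hi,f] if horiz else g[f,lo:hi])
        d=np.abs(np.gradient(p,axis=0)).sum(1); i=int(np.argmax(d[1:-1]))+1
        a,b,c=d[i-1:i+2]; q=lo+i+0.5*(a-c)/(a-2*b+c)
        pts.append((f,q) if horiz else (q,f))
    return np.array(pts)
def world(pts,z):
    return np.array([onz("top",u,v,z)[:2] for u,v in pts])
def fit(W):
    for _ in range(3):
        c=W.mean(0); d=np.linalg.svd(W-c)[2][0]; r=(W-c)@[-d[1],d[0]]
        W=W[np.abs(r)<=2*max(r.std(),.15)]
    return c,d,r.std(),len(W)
L={"deck":(fit(world(edge(range(319,331),248,260,1),64)),-38),
"deckR":(fit(world(edge(range(343,356),248,260,1),64)),-38),
"left":(fit(world(edge(range(256,277),310,322,0),64)),60),
"right":(fit(world(edge(range(262,278),355,368,0),64)),-66),
"near":(fit(world(edge(range(320,345),276,286,1),64)),-113),
"stripL":(fit(world(edge(range(205,240),289,298,0),64)),124)}
for k,((c,d,e,n),val) in L.items(): print(k,c.round(1),round(np.arctan(d[1]/d[0] if k in("left","right","stripL") else -d[0]/d[1]),4),round(e,2),n)
print(tri((372.6,178.6),(223.6,267.6)),onz("top",223.6,267.6,58))
print(tri((221.2,310.6),(439.6,262.0)),onz("top",439.6,262,62))
for n,u,v in(("wide",303.6,269.6),("narrow",304.1,253.1)): print(n,onz("top",u,v,64))
# bright disc centroid of objective tops
for n,im,u,v in(("top",t,223.6,267.6),("top",t,439.6,262.),("scene",s.astype(float),372.6,178.6),("scene",s.astype(float),221.2,310.6)):
    u0,v0=int(u)-4,int(v)-4; w=im[v0:v0+10,u0:u0+10].min(2); m=(w>0.75*w.max())*1.
    k,l,st,ce=cv2.connectedComponentsWithStats(m.astype(np.uint8)); j=l[int(round(v))-v0,int(round(u))-u0]
    print(n,ce[j]+[u0,v0],st[j,4])
E
python3 meas.py
```

```text
deck [508.5 -20.9] 0.0419 0.36 12
deckR [511.5 -89. ] 0.0496 0.28 13
left [475.    3.8] -0.0082 0.26 21
right [ 467.4 -122.6] 0.0083 0.05 16
near [435.9 -42.4] 0.0226 0.36 24
stripL [587.9  69.1] 0.0057 0.29 26
(array([466.47642253, 259.66473287,  59.73021784]), np.float64(0.5551770724466787)) [466.90615366 260.22173717  58.        ]
(array([ 492.19055474, -340.78738154,   60.82357638]), np.float64(0.8404165822584696)) [ 492.27289688 -340.22486567   62.        ]
wide [464.32712397  36.23773784  64.        ]
narrow [510.67192848  36.0476211   64.        ]
top [223.34482759 267.27586207] 29
top [440.  261.8] 10
scene [372.8  178.75] 20
scene [221.11764706 310.41176471] 17
```

Run:
```python
from h import *
c={"NR(-113,-66)":(271.4,246.4,64),"FR(113,-66)":(342.6,287.6,64),"deckFL(-38,60)":(326.4,232.6,64),"deckNL(-113,60)":(304.1,220.1,64),"FL(113,66)z54":(373.4,261.4,54)}
for k,(u,v,z) in c.items(): print(k,onz("scene",u,v,z)[:2].round(1))
for k,(u,v,z) in {"NR":(360.5,281.3,64),"deckFR?":(360,253.5,64),"deckFL":(316.2,253.6,64),"NL":(315.3,281.3,64),"stripNL":(293,281.5,64),"stripFL":(294.6,200.8,64),"tubefar top of cap":(337.3,208.8,26)}.items(): print(k,onz("top",u,v,z)[:2].round(1))
t=cv2.imread("pics/top0.png");s=cv2.imread("pics/scene0.png")
r=lambda im,x,y,w,h,k:cv2.resize(im[y:y+h,x:x+w],None,fx=k,fy=k,interpolation=cv2.INTER_NEAREST)
a=np.zeros((600,800,3),np.uint8); a[:600,:400]=r(t,287,196,80,100,5)[:600*1][:500].copy() if 0 else cv2.copyMakeBorder(r(t,287,196,80,100,5),0,100,0,0,cv2.BORDER_CONSTANT)
b=r(t,290,242,40,48,10)[:, :400]; a[:480,400:]=np.clip(b.astype(float)*1.8,0,255)
cv2.imwrite("pics/crop1.png",a)
```

```text
NR(-113,-66) [ 438.9 -122.3]
FR(113,-66) [ 659.6 -116.1]
deckFL(-38,60) [511.6   3. ]
deckNL(-113,60) [436.8   2.5]
FL(113,66)z54 [658.4   5.4]
NR [ 434.6 -121.5]
deckFR? [ 512.1 -119.6]
deckFL [509.8   2.3]
NL [432.4   3.1]
stripNL [430.7  64.7]
stripFL [660.7  66.9]
tubefar top of cap [648.6 -54.9]
```

View pics/crop1.png

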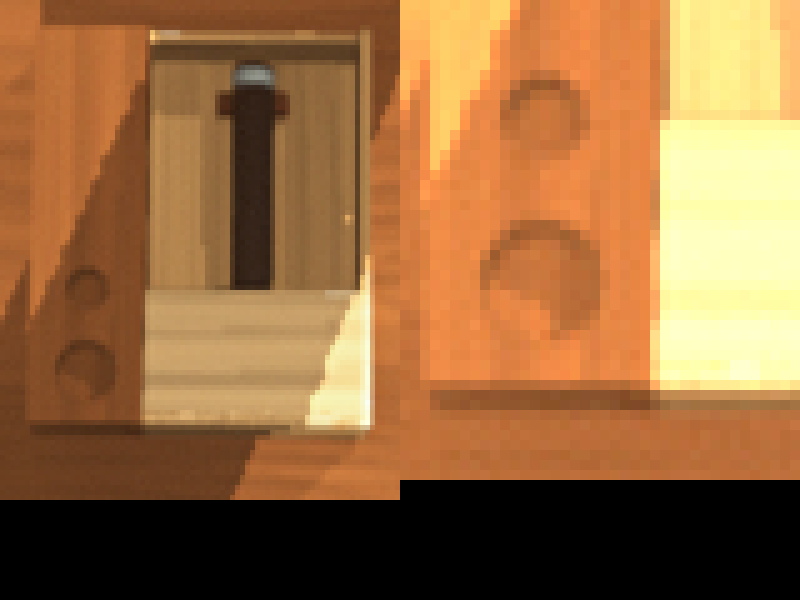

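The case sits nearly square: yaw ≈0.015, narrow bore ≈(510,36), wide bore ≈(464.5,35.5). Spacing and strip offsets agree to about 1 mm. I pick the slim objective first.

```bash
cat >> h.py <<'E'
YAW=0.015
Q=[np.cos(YAW/2),np.sin(YAW/2),0,0]
def st(msg=""):
    s=env.read_state(); print(msg,round(s["time_s"],2),"tcp",s["tool_pos"].round(2) if hasattr(s["tool_pos"],"round") else np.round(s["tool_pos"],2),"F",np.round(s["force"],2),"M",np.round(s["wrist_torque"],3),"w",round(s["width"],1),"g",round(s["grip_force"],1)); return s
def pick(x,y):
    env.reach([x,y,190],Q); env.move_l([x,y,102],rate=150); set_gripper(0 if 0 else 20); st("gripped")
def probe(x,y,z0,fz=5):
    """lower at x,y from z0; True if it went home-ish without contact"""
    env.move_l([x,y,z0],rate=100); a=env.read_state()
    hit=env.move_l([x,y,147],rate=40,f_stop=fz); b=env.read_state()
    print("probe",x,y,"hit",hit,"z",round(b["tool_pos"][2],2),"dF",np.round(np.subtract(b["force"],a["force"]),1),"dM",np.round(np.subtract(b["wrist_torque"],a["wrist_torque"]),3),round(b["time_s"],1))
    return b["tool_pos"][2]
E
python3 - <<'E'
from h import *
pick(492.2,-340.5)
env.move_l([492.2,-340.5,200]); st("lift")
cv2.imwrite("pics/held1.png",viewer.camera("scene"))
env.reach([510,36,200],Q); st("over")
probe(510,36,175)
st()
E
```

```text
gripped 3.42 tcp [ 492.21 -340.54  102.01] F [ 0.05 -0.65  1.08] M [0.017 0.059 0.038] w 26.8 g 30.0
lift 4.22 tcp [ 491.73 -340.14  199.33] F [-0.57  0.4  -1.04] M [0.004 0.056 0.01 ] w 27.3 g 30.0
over 5.67 tcp [510.36  35.29 199.98] F [ 0.43 -0.49 -0.35] M [-0.022 -0.007  0.041] w 27.7 g 30.0
probe 510 36 hit False z 147.03 dF [ 1.7 -0.1 -1. ] dM [ 0.062 -0.01  -0.007] 6.9
 6.92 tcp [510.1   36.02 147.03] F [ 0.86  0.27 -1.65] M [0.031 0.025 0.03 ] w 27.4 g 30.0
```

It went in without contact. I release it and fetch the wide one.

```bash
python3 - <<'E'
from h import *
env.move_l([510,36,146],rate=40,f_stop=6)
set_gripper(60); st("rel")
env.move_l([510,36,225],rate=250)
pick(466.7,260)
env.move_l([466.7,260,210],rate=200); 
cv2.imwrite("pics/placed1.png",viewer.camera("scene"))
env.reach([464.2,35.3,200],Q); st("over")
z=probe(464.2,35.3,175)
E
python3 - <<'E'
import cv2
a=cv2.imread("pics/placed1.png")
cv2.imwrite("pics/placed1c.png",cv2.resize(a[130:330,220:460],None,fx=3,fy=3,interpolation=cv2.INTER_CUBIC))
E
```

```text
rel 7.86 tcp [509.98  36.01 145.98] F [ 0.13 -0.2  -0.05] M [-0.02   0.005 -0.054] w 59.4 g 0.0
gripped 10.46 tcp [467.07 260.21 102.68] F [-1.07 -0.97  6.56] M [-0.191  0.07  -0.022] w 37.3 g 30.0
over 12.1 tcp [464.47  35.78 199.72] F [ 0.47  0.54 -1.06] M [-0.009  0.023 -0.011] w 37.3 g 30.0
probe 464.2 35.3 hit True z 146.62 dF [ 0.1 -0.2  6. ] dM [-0.05   0.091  0.017] 13.2
```

View pics/placed1c.png

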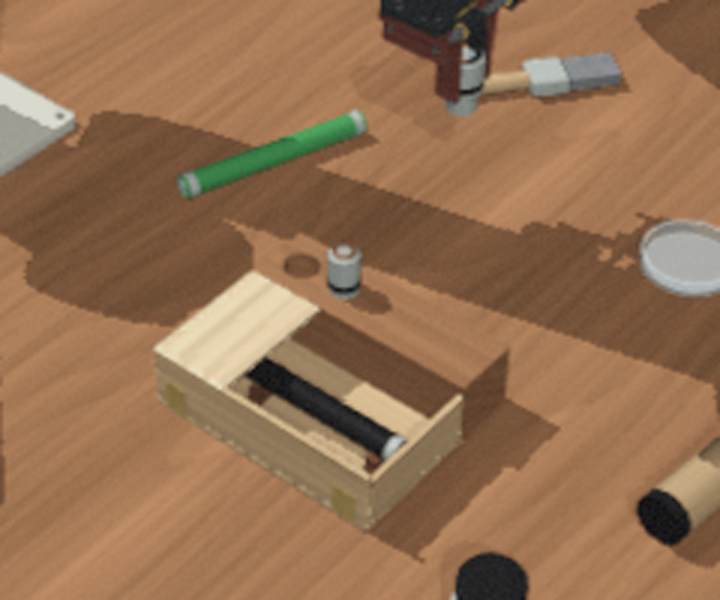

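The slim objective stands home at crop (344,272), with its collar on the strip, and the wide bore beside it at (302,265) is empty. The wide objective hit at z=146.6, which is exactly home. I release it, check, then lower onto the tube with the tool leaning 0.3 rad forward.

```bash
cat >> h.py <<'E'
from scipy.spatial.transform import Rotation as Rn
O=np.array([549.4,-55.4,0]); Rc=Rn.from_euler('z',YAW)
def tq(beta): return (Rc*Rn.from_euler('y',beta)*Rn.from_euler('x',np.pi)).as_quat()
def tcp(G,beta):  # G grip point, case frame, on tube axis, 65 ahead of TCP
    return O+Rc.apply(np.array(G,float)-65*np.array([-np.sin(beta),0,-np.cos(beta)]))
def tube(nx,nz,a,b0=0.3,s=142): # near end x,z, pitch a
    G=[nx+s*np.cos(a),0,nz+s*np.sin(a)]; return tcp(G,b0-a),tq(b0-a)
E
python3 - <<'E'
from h import *
set_gripper(60); st("rel")
env.move_l([464.2,35.3,230],rate=250)
p,q=tube(-98,120,0); env.reach(p,q); env.hold(0.2)
set_gripper(50)
for n in("scene","top"): cv2.imwrite(f"pics/{n}2.png",viewer.camera(n))
st("above tube")
for w in [(-98,21.5,.2),(-98,22,.28),(-16,45.6,.28),(-16,150,.28)]: print(env.ik(*tube(*w)) is not None,end=" ")
a=cv2.imread("pics/scene2.png")
cv2.imwrite("pics/scene2c.png",cv2.resize(a[170:330,240:420],None,fx=4,fy=3.75,interpolation=cv2.INTER_CUBIC))
E
```

```text
rel 13.78 tcp [463.33  35.27 146.24] F [-0.6  -0.38  0.33] M [ 0.042  0.026 -0.037] w 59.8 g 0.0
above tube 15.66 tcp [612.6  -54.42 182.18] F [-0.15 -0.2   0.37] M [ 0.005 -0.112 -0.004] w 50.0 g 0.0
True True True True
```

View pics/scene2c.png

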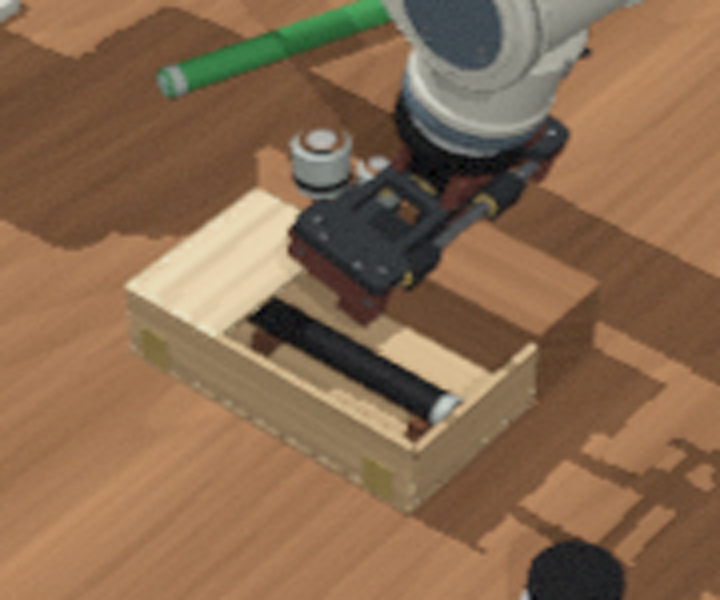

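Both objectives stand home: wide at crop (321,160), slim behind the gripper at (376,168). The fingers are over the tube, so I descend and grip.

Run:
```python
from h import *
hit=env.move_l(tube(-98,26,0)[0],rate=80,f_stop=8); s=st("down %s"%hit)
if not hit:
    set_gripper(15); st("grip")
    for w in [(-98,24.5,.1),(-98,22.5,.2)]:
        h=env.move_l(*tube(*w),rate=50,f_stop=15); st("tilt %s"%h)
        if h: break
    for n in("scene","top"): cv2.imwrite(f"pics/{n}3.png",viewer.camera(n))
    a=cv2.imread("pics/scene3.png")
    cv2.imwrite("pics/scene3c.png",cv2.resize(a[170:330,240:420],None,fx=4,fy=3.75,interpolation=cv2.INTER_CUBIC))
```

```text
down False 16.98 tcp [612.98 -54.48  88.66] F [ 0.45 -0.53  0.5 ] M [ 0.005 -0.12   0.04 ] w 49.8 g 0.0
grip 17.52 tcp [612.71 -54.49  88.27] F [ 0.1  -0.51  0.87] M [ 0.001 -0.084  0.044] w 23.6 g 30.0
tilt False 17.98 tcp [605.6  -54.58 102.45] F [ 0.63  0.04 -1.66] M [ 0.027 -0.18   0.003] w 23.1 g 30.0
tilt False 18.44 tcp [597.29 -54.7  115.31] F [ 0.51  0.4  -1.84] M [ 0.029 -0.133 -0.005] w 23.5 g 30.0
```

View pics/scene3c.png

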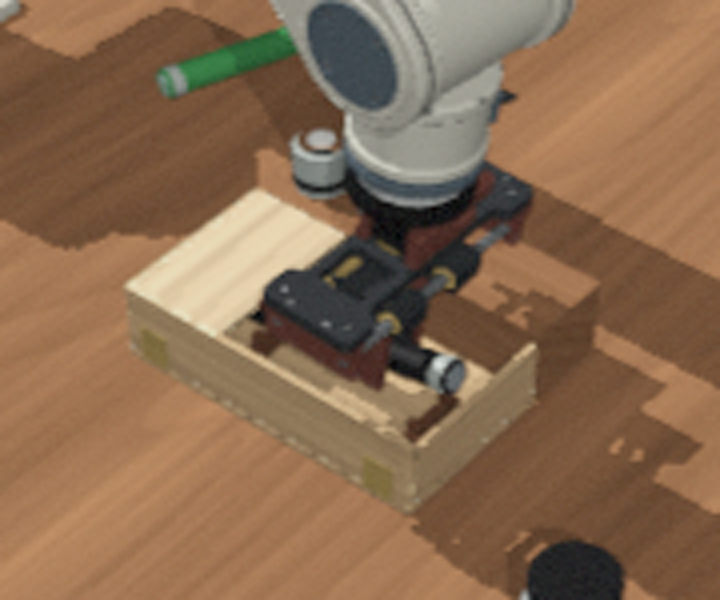

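The tube tilts with the gripper, its far cap at scene ≈(352.6,269.6). I compare that with the prediction and go on if they agree.

Run:
```python
from h import *
e=proj("scene",O+Rc.apply([-98+200*np.cos(.2),0,22.5+200*np.sin(.2)])); print(e)
if np.hypot(*(e-[352.6,269.6]))<4:
    for w,r in [((-98,22,.28),50),((-60,33,.28),70),((-12,46.8,.28),70),((-12,155,.28),100)]:
        h=env.move_l(*tube(*w),rate=r,f_stop=12); st("%s %s"%(w,h))
        if h: break
    env.hold(0.5); st()
    a=viewer.camera("scene"); cv2.imwrite("pics/scene4.png",a); cv2.imwrite("pics/top4.png",viewer.camera("top"))
    cv2.imwrite("pics/scene4c.png",cv2.resize(a[130:330,220:460],None,fx=3,fy=3,interpolation=cv2.INTER_CUBIC))
    for s in (0,200): print(proj("scene",O+Rc.apply([-12+s*np.cos(.28),0,155+s*np.sin(.28)])))
```

```text
[354.94810676 270.61664729]
(-98, 22, 0.28) False 18.96 tcp [589.35 -54.82 126.25] F [ 0.13  0.23 -1.88] M [ 0.036 -0.057 -0.017] w 23.7 g 30.0
(-60, 33, 0.28) False 19.68 tcp [626.84 -54.17 136.99] F [-0.09 -0.5  -0.78] M [-0.028 -0.047 -0.013] w 22.8 g 30.0
(-12, 46.8, 0.28) False 20.54 tcp [674.63 -53.45 150.71] F [-0.18 -0.75 -1.45] M [-0.021 -0.034  0.012] w 23.2 g 30.0
(-12, 155, 0.28) False 21.77 tcp [674.74 -53.48 258.32] F [-0.48 -0.94 -1.85] M [ 0.038 -0.05  -0.079] w 23.3 g 30.0
 22.27 tcp [675.16 -53.51 259.15] F [ 0.38  0.85 -1.25] M [ 0.042 -0.057 -0.055] w 23.1 g 30.0
[318.80830469 222.21039343]
[387.58504466 240.69815185]
```

View pics/scene4c.png

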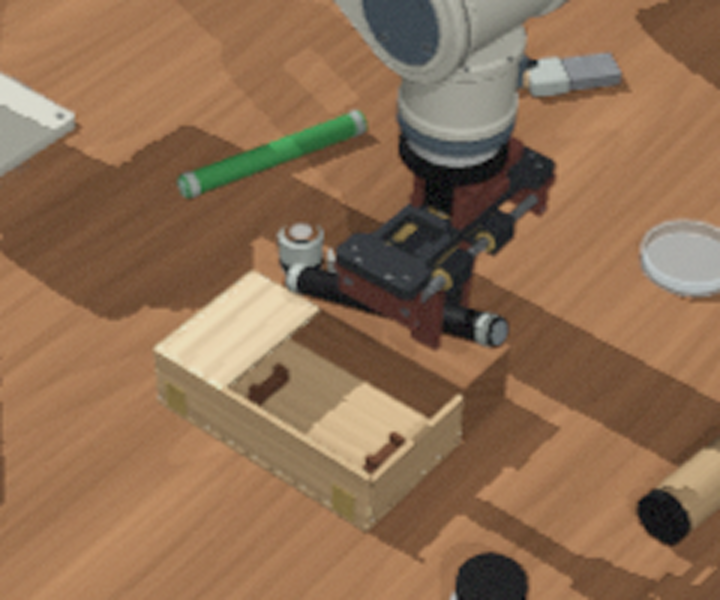

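The tube is clear of the case. Its near end is at scene (317.7,222.3) and its far end at (385.7,240), both within 2 px of prediction, so the ends are at about 155 and 210 mm. I hand the job in.

```bash
python3 -c "
from station import env,workorder
env.hold(0.3); print(workorder.sign_off())"
```

```text
the job is handed in; nothing more can be done
None
```

I handed the job in at about 23 s of the 66 s allowed: both objectives were seated in their bores and released, and the tube is held at rest, its ends about 155 and 210 mm above the bench; sign-off returned no verdict.

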